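# Switch on, pick the size and stamp the egg carton

## Robot

A 6-joint arm with a two-finger parallel gripper is mounted at the origin on the work surface. World frame = base frame: x ahead of the robot, y to its left, z up, the work surface at z = 0. Lengths are in m, angles in rad, forces in N, time in s.
With the tool pointing down it reaches from about 0.375 to 0.9 m from the base axis. Payload 3.1 kg.
Tool frame: the origin (TCP) lies between the finger pads; the fingertips stand 17 mm ahead of it and the grasp point (between the pads) lies 2 mm behind it; z points along the fingers, y is the line along which they close (so a half turn about z gives the same grasp; the last joint's range is limited). The gripper opens to 85 mm and grips with 20 to 120 N. Pads are 22 mm wide; open, the fingers measure 114 mm over their backs; the gripper's body (76 mm by 85 mm) begins 54 mm behind the grasp point. The pads swing forward as they close: fully open they stand 13 mm farther back than shut.
Start: joints at [-1.343, 0.527, 1.433, -0, 1.181, -0.178], TCP at [0.247, -0.574, 0.218] pointing down, gripper open.
Joint ranges: [-3.08, 3.08], [-0.75, 2.2], [0.22, 2.44], [-1.43, 4.57], [0, 2.65], [-2.85, 2.85]. Speed limits (rad/s): [2.79, 2.79, 3.14, 3.14, 3.14, 3.14].

## Interface

Orientations are given as a unit quaternion [x, y, z, w].
In Python, from station import sense, vision, order gives the robot as it stands.
- The arm moves only by the shell command python3 -m crank 'ROWS' [OPENING] [FORCE]. ROWS is JSON, a list of rows, each an object with "dp": the shift along the world's x, y, z in units of 30 mm (1.0 is 30 mm), a list of three; "angular": the turn, a rotation vector about the world's x, y, z in degrees, a list of three. In form: [{"dp": [dx, dy, dz], "angular": [ax, ay, az]}, ...]. A call has 1 to 20 rows; each row shifts and turns the commanded pose from where the row before left it; what a row does not reach is not made up. A row lasts 1/10 s, in which the tool goes at most 50 mm and 8.59 degrees, less where a joint would pass 70% of its speed; a pose out of reach is approached as far as the arm can. A call is refused whole if a number of a shift passes 1 or a number of a turn 8.59, either way. A call with a gripper value outside its range is refused whole. OPENING is the closure, from 0 (fully open) to 1 (shut), set as the call begins (- or left out, the last holds). The fingers move at their own pace and stop on an object; FORCE is the grip in N (left out, the last holds). Time passes only in rows, so rows that do not move let the fingers close. It gives the time, the measured TCP pose, the force, the opening and the grip force at its end, in the units of the state.
- sense(): the state, without advancing time (a new reading comes with each control period).
- vision.snapshot(name): name is "scene" or "top" or "wrist"; returns a dict with "image" (480x640x3 uint8, blue, green, red), "range_z" (480x640 float32, m along the optical axis (not along the pixel's ray), 0 where there is no reading), "mtx" (3x3 intrinsics, pixels), "pose" (4x4, takes a point from camera to world coordinates); the wrist camera has in their place "mount" (4x4, takes a point from camera to tool coordinates, whose origin is the TCP and whose axes are the flange's). Camera axes: x right, y down, z forward; pixel columns grow to the right and rows downward; lengths in m; the calibration is good to about 2 mm. A picture is of the moment at which its call begins: read the wrist's pose just before it.
- order.sign_off(): hands the job in; it is judged then, once.
The state is a dict: "t": time; "q": joint angles; "qd": joint speeds; "tau": joint torques, N m; "tcp_pos": TCP position; "tool_rot": TCP orientation; "force": force on the tool from outside, world axes, zero at the start; "ft_torque": the same for the moment, N m; "finger_gap": opening from 0.0 (shut) to 1.0 (fully open); "gripper_force": force on a finger pad.
Only numpy, scipy, OpenCV 4.12 (cv2) and the standard library are available. Lean on these libraries where they do the work, as an engineer would, in place of code of your own. Each camera call takes 0.05 s, during which the arm holds its last target. There are 200 camera calls.

## Task

Stamp the finished egg carton: first switch the bench on by pressing the far half (with the black dot) of the amber rocker fully down, then push the blue size key fully in, and last push the red handle of the stamp on the carton all the way down for a moment and let it spring back up. Press only, with closed fingers: do not lift, tip or shift the stamp, leave the white rocker and the other two keys as they are, and do not disturb the things standing about.

Things in the scene. Friction and masses are not known exactly. Their poses are not given: they have to be found in the camera images.
- switch_box: fixed grey switch block, 110 (x) x 170 (y) x 50 mm tall, origin at the centre of its underside, z up; its x axis points to the rockers' far side (within 0.4 rad of away from the robot). An amber and a white rocker sit side by side on its top, 76 mm apart along its y; either may be on either side
- amber_rocker_far (a point): where to press the amber rocker: on top of its far half (with the black dot), on its centre line, 23 mm from the pivot, about 75 mm above the bench when off. The rocker is a see-saw paddle 67 mm long (along the block's x), 42 mm wide, a shallow V; pivot across its middle, 65 mm above the bench. Its frame lies 4 mm or more below the pressed face. x axis: from the pivot to the far end
- amber_rocker (a joint): amber rocker, rad: about -0.17 = off (far half raised; start), +0.18 = on (far half fully down, stop). Pressing the far half down turns it on; it takes about 2 N at the point, moves down 8 mm there, and it stays where it is left, part-way too
- white_rocker_far (a point): the same spot on the white rocker, which has the same shape
- white_rocker (a joint): white rocker, same values; starts off at about -0.17 and is to be left off
- console: fixed dark console with a steel top, 100 (x) x 215 (y) x 55 mm tall, origin at the centre of its underside, z up. Three round latching keys stand in a row along its y, 66 mm apart, in any colour order
- blue_key_top (a point): centre of the flat top of the blue key (round, 34 mm across), 77 mm above the bench when out; its black collar, 48 mm across, lies 15 mm lower
- blue_key (a joint): how far the blue key is pushed down, m: 0 = out (start), 0.008 = fully in, stop. Takes 2.5 N, no spring: it stays where it is left
- green_key_top (a point): centre of the flat top of the green key (round, 34 mm across), 77 mm above the bench when out; its black collar, 48 mm across, lies 15 mm lower
- green_key (a joint): how far the green key is pushed down, m: 0 = out (start), 0.008 = fully in, stop. Takes 2.5 N, no spring: it stays where it is left
- red_key_top (a point): centre of the flat top of the red key (round, 34 mm across), 77 mm above the bench when out; its black collar, 48 mm across, lies 15 mm lower
- red_key (a joint): how far the red key is pushed down, m: 0 = out (start), 0.008 = fully in, stop. Takes 2.5 N, no spring: it stays where it is left
- carton: closed six-egg carton of grey pulp with a lime green band, 105 (x) x 160 (y) x 70 mm tall, fixed to the bench, origin at the centre of its underside, z up
- stamp: self-inking stamp standing upright on the middle of the carton's lid, loose (about 0.4 kg), graspable but only to be pressed: black foot 74 (x) x 56 (y) mm, red handle on top, 94 mm tall in all; origin at the centre of its underside, z up
- stamp_top (a point): centre of the flat top of the stamp's red handle (64 x 46 mm), about 164 mm above the bench when up; moves with the handle
- stamp_handle (a joint): how far the handle is pushed down, m: 0 = up (start), 0.014 = fully down, stop. A spring pushes it back up: 3 N to start, 7 N fully down
- knob_stamp: small hand stamp standing upright, black knob on a red foot 30 x 30 mm, 62 mm tall; origin at the centre of its underside, z up; bystander on the bench, leave it alone
- cup_egg: brown egg in a white egg cup, 44 mm across, 71 mm tall; origin at the centre of its underside, z up; bystander on the bench, leave it alone
- tape_roll: roll of brown tape lying flat, 80 mm across, 24 mm tall; origin at the centre of its underside, z up; bystander on the bench, leave it alone
- ink_bottle: small ink bottle with red cap, 34 mm across, 60 mm tall; origin at the centre of its underside, z up; bystander on the bench, leave it alone
- marker: dark blue marker lying down, 134 mm long, 14 mm thick; origin at the centre of its underside, z up; bystander on the bench, leave it alone
- empty_carton: open, empty pulp carton half, 105 x 160 mm, 36 mm tall; origin at the centre of its underside, z up; bystander on the bench, leave it alone
- mug: blue mug, 80 mm across without its handle, 85 mm tall; origin at the centre of its underside, z up; bystander on the bench, leave it alone
Not all that is in view belongs to the job. There is more than one size of the stamp; the job needs the middle-sized.

How it is judged:
By the outcome, as a careful person would: the job done as asked, in the order asked, and still so for the second after the job is handed in, with the robot touching nothing.
It also fails if it takes over 58 s, if anything falls off the work surface, if the arm or the gripper's body presses on something with over 40 N, if the wrist force passes 120 N, or if a joint passes its speed limit or range.

## Working session

There is one attempt and no reset: what is moved stays moved. The work goes in short steps, Python scripts to look and compute and a shell command to move; the robot and the scene stay as the last step left them, time stands still between calls to the robot, and variables do not carry over. Pictures are saved under pics/ and viewed, at most 10 in all, crops included, and the job is handed in when it is done.

```bash
mkdir -p pics
cat > h.py <<'E'
import numpy as np,cv2
from station import sense,vision,order
def snap(n):
    s=vision.snapshot(n); cv2.imwrite(f'pics/{n}.png',s['image']); np.savez(f'pics/{n}.npz',**s); return s
def cloud(s):
    z=s['range_z'];K=s['mtx'];v,u=np.mgrid[:480,:640]
    p=np.stack([(u-K[0,2])*z/K[0,0],(v-K[1,2])*z/K[1,1],z],-1)
    T=s['pose'];return p@T[:3,:3].T+T[:3,3]
E
python3 - <<'E'
from h import *
for n in('scene','top'):
    s=snap(n); print(n,s['pose'].round(3).tolist())
print(sense())
E
```

```text
scene [[0.147, 0.56, -0.815, 1.438], [0.989, -0.072, 0.128, -0.045], [0.013, -0.825, -0.565, 0.731], [0.0, 0.0, 0.0, 1.0]]
top [[0.026, -0.974, 0.225, 0.162], [-1.0, -0.026, 0.005, 0.065], [0.001, -0.226, -0.974, 1.849], [0.0, 0.0, 0.0, 1.0]]
{'t': 0.1, 'q': array([-1.34354284e+00,  5.28372794e-01,  1.43377216e+00, -8.58663458e-06,
        1.18139315e+00, -1.78508434e-01]), 'qd': array([-1.26125675e-03, -3.70166945e-04, -2.49385282e-03, -3.64906286e-04,
       -7.76576888e-05,  1.04500591e-03]), 'tau': array([-2.75428984e-04, -4.43304384e+01, -1.78586483e+01, -2.45939746e-04,
        3.86545129e-03,  4.78884601e-06]), 'tcp_pos': array([ 0.24656674, -0.57358312,  0.21673238]), 'tool_rot': array([ 9.79489360e-01,  2.01493540e-01, -2.76745266e-05, -9.72338247e-04]), 'force': array([-0.13822308, -0.16864053,  0.44471152]), 'ft_torque': array([-0.00782356, -0.00578993, -0.02849942]), 'gripper_force': 0.0, 'finger_gap': 0.9999134576557727}
```

View pics/top.png

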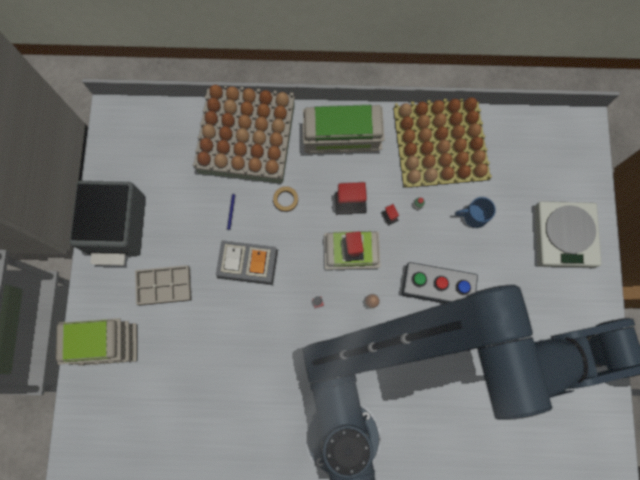

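View pics/scene.png

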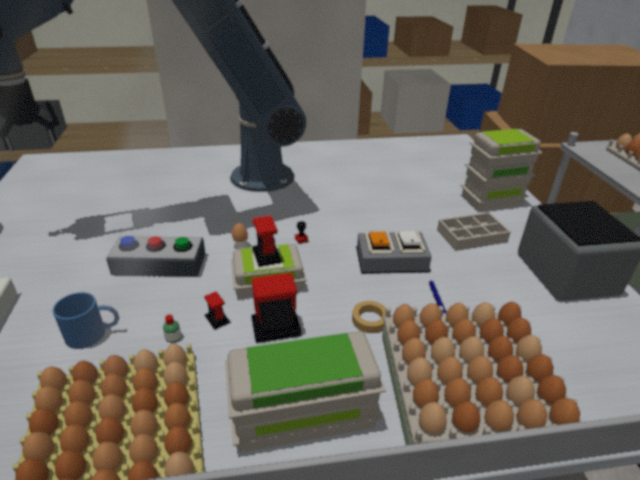

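The top view shows the amber rocker at (258,262) and the white one at (232,257). The keys are green (419,279), red (442,283) and blue (464,287).

There are three red stamps: large on the bench (352,195), small on the bench (391,213), and one on the lime-banded carton (354,245). The one on the carton is the middle-sized one and fits the description. I'll measure these and confirm in an enlarged crop.

Run:
```python
from h import *
for n in('top','scene'):
    s=dict(np.load(f'pics/{n}.npz'));P=cloud(s);hsv=cv2.cvtColor(s['image'],cv2.COLOR_BGR2HSV).astype(int)
    H,S,V=hsv[...,0],hsv[...,1],hsv[...,2]
    W={'top':dict(amber=(243,243,278,282),white=(218,240,246,275),blue=(453,276,476,298),red=(432,273,453,293),green=(410,270,430,289),stamp=(340,228,368,264),box=(212,235,282,290),cons=(398,258,482,310),carton=(320,225,385,275)),
     'scene':dict(amber=(362,228,394,256),white=(394,225,428,254),blue=(115,232,138,252),red=(143,232,166,252),green=(172,232,194,252),stamp=(250,214,280,250))}[n]
    for k,(a,b,c,d) in W.items():
        m=np.zeros(H.shape,bool);m[b:d,a:c]=1;z=P[...,2]
        if k=='amber':m&=(H>5)&(H<25)&(S>130)&(z>.058)
        elif k=='white':m&=(S<40)&(V>150)&(z>.056)
        elif k=='blue':m&=(H>105)&(H<135)&(S>100)&(z>.07)
        elif k=='red':m&=((H<8)|(H>170))&(S>100)&(z>.07)
        elif k=='green':m&=(H>60)&(H<90)&(S>100)&(z>.07)
        elif k=='stamp':m&=((H<8)|(H>170))&(S>100)&(z>.155)
        elif k=='box':m&=(z>.04)&(z<.09)
        elif k=='cons':m&=(z>.045)&(z<.062)
        else:m&=(z>.06)&(z<.078)
        q=P[m]
        if len(q)<5: print(n,k,'few');continue
        r=cv2.minAreaRect((q[:,:2]*1000).astype(np.float32))
        print(n,k,len(q),'med',np.median(q,0).round(4),'rect',np.round(r[0],1),np.round(r[1],1),round(r[2],1),'z',np.percentile(q[:,2],[2,98]).round(4))
t=cv2.imread('pics/top.png');sc=cv2.imread('pics/scene.png')
a=cv2.resize(t[170:310,205:485],(800,400),interpolation=cv2.INTER_CUBIC);
b=cv2.resize(sc[210:350,100:440],(486,200),interpolation=cv2.INTER_CUBIC)
o=np.zeros((600,800,3),np.uint8);o[:400]=a;o[400:,:486]=b;cv2.imwrite('pics/crop1.png',o)
```

```text
top amber 277 med [0.502  0.2657 0.0695] rect [341.3 187.1] [429.7  62.5] 26.1 z [0.0605 0.0815]
top white 298 med [0.5103 0.3439 0.0691] rect [343.  229.1] [482.7  79.8] 32.9 z [0.0575 0.0832]
top blue 101 med [ 0.4428 -0.3456  0.0759] rect [ 442.5 -345. ] [32.3 32.1] 87.2 z [0.0705 0.0854]
top red 96 med [ 0.4529 -0.2796  0.0765] rect [ 307.4 -118.8] [ 31.1 467.1] 42.2 z [0.0703 0.0871]
top green 91 med [ 0.4616 -0.2138  0.0759] rect [320.8 -76.9] [ 31.  425.1] 46.0 z [0.0707 0.0837]
top stamp 313 med [ 0.5466 -0.0157  0.1633] rect [368.5   9.1] [ 52.6 424.5] 82.0 z [0.1561 0.1722]
top box 2009 med [0.5039 0.3045 0.0563] rect [507.6 304.9] [171.6 111.9] 84.1 z [0.0422 0.0792]
top cons 1564 med [ 0.4573 -0.2642  0.056 ] rect [ 453.2 -279.7] [216.3 100.9] 81.5 z [0.0466 0.0615]
top carton 1122 med [ 0.5461 -0.0037  0.0696] rect [552.5 -15.1] [105.6 155.8] 3.2 z [0.0608 0.0773]
scene amber 242 med [0.5089 0.263  0.0688] rect [958.1 125.8] [  48.2 1017.6] 73.1 z [0.0589 0.077 ]
scene white 246 med [0.5073 0.3422 0.0668] rect [959.2 172.8] [  72.5 1049.4] 69.5 z [0.0575 0.0773]
scene blue 76 med [ 0.4467 -0.3474  0.0763] rect [ 936.4 -204.8] [1052.5   28.4] 16.1 z [0.074  0.0796]
scene red 105 med [ 0.4596 -0.2811  0.0758] rect [ 456.1 -281.2] [30.2 31.8] 89.9 z [0.0706 0.0784]
scene green 96 med [ 0.4693 -0.2163  0.0756] rect [ 466.6 -217. ] [32.4 29.6] 27.1 z [0.0705 0.0785]
scene stamp 352 med [ 0.5567 -0.0185  0.1628] rect [977.3 -19.4] [ 49.  921.5] 89.9 z [0.1562 0.1653]
```

View pics/crop1.png

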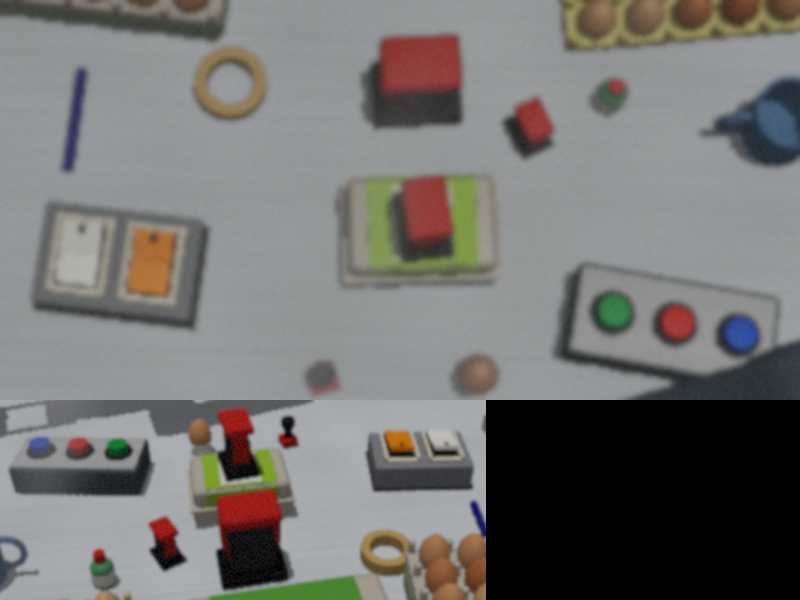

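The crop confirms it: the carton stamp's head is clearly between the large and small ones in size. The amber rocker is nearer the stamp and its dot is on the far half. Next I'll close the fingers and go above the carton for a closer look on the way.

```bash
R='x'; python3 -m crank '[{"dp":[0.3,0.5,0.4],"angular":[0,0,-1.5]},{"dp":[0.5,0.9,0.4],"angular":[0,0,-1.5]},{"dp":[0.5,0.95,0.4],"angular":[0,0,-1.5]},{"dp":[0.5,0.95,0.4],"angular":[0,0,-1.5]},{"dp":[0.5,0.95,0.4],"angular":[0,0,-1.5]},{"dp":[0.5,0.95,0.3],"angular":[0,0,-1.5]},{"dp":[0.5,0.95,0],"angular":[0,0,-1.5]},{"dp":[0.5,0.95,0],"angular":[0,0,-1.5]},{"dp":[0.5,0.95,0],"angular":[0,0,-1.5]},{"dp":[0.5,0.95,0],"angular":[0,0,-1.5]},{"dp":[0.5,0.95,0],"angular":[0,0,-1.5]},{"dp":[0.5,0.95,0],"angular":[0,0,-1.5]},{"dp":[0.5,0.95,0],"angular":[0,0,-1.5]},{"dp":[0.5,0.95,0],"angular":[0,0,-1.5]},{"dp":[0.5,0.95,0],"angular":[0,0,-1.5]},{"dp":[0.5,0.95,0],"angular":[0,0,-1.5]},{"dp":[0.5,0.95,0],"angular":[0,0,-1.5]},{"dp":[0.5,0.95,0],"angular":[0,0,-1.5]},{"dp":[0.5,0.95,0],"angular":[0,0,-1.5]},{"dp":[0,0,0],"angular":[0,0,-0.5]}]' 1 30
cat >> h.py <<'E'
from scipy.spatial.transform import Rotation as Rn
def wsnap(name):
    st=sense();s=vision.snapshot('wrist');T=np.eye(4);T[:3,:3]=Rn.from_quat(st['tool_rot']).as_matrix();T[:3,3]=st['tcp_pos']
    s['pose']=T@s['mount'];cv2.imwrite(f'pics/{name}.png',s['image']);np.savez(f'pics/{name}.npz',**s);return s
E
python3 - <<'E'
from h import *
s=wsnap('w1');print(s['mount'].round(3).tolist());P=cloud(s)
hsv=cv2.cvtColor(s['image'],cv2.COLOR_BGR2HSV).astype(int);H,S=hsv[...,0],hsv[...,1];z=P[...,2]
def rep(k,m):
    n,l,st,_=cv2.connectedComponentsWithStats(m.astype(np.uint8))
    for i in range(1,n):
        if st[i,4]>150:
            q=P[l==i];r=cv2.minAreaRect((q[:,:2]*1000).astype(np.float32));print(k,st[i],np.round(r[0],1),np.round(r[1],1),round(r[2],1),np.median(q[:,2]).round(4))
rep('stamp',((H<8)|(H>170))&(S>100)&(z>.158)&(z<.172))
rep('amber',(H>8)&(H<25)&(S>130)&(z>.058)&(z<.085))
E
```

```text
t: 2.1
tcp_pos: [0.5267, -0.0446, 0.2862]
tool_rot: [0.999, -0.048, 0.0, -0.001]
force: [0.0, -0.4, 0.4]
finger_gap: -0.005
gripper_force: 0.0
[[-0.001, -0.954, -0.298, 0.075], [1.0, -0.001, 0.0, 0.001], [-0.001, -0.298, 0.954, -0.157], [0.0, 0.0, 0.0, 1.0]]
stamp [ 242  152   73   88 4438] [547.8 -18.8] [63.1 45.6] 9.6 0.1648
amber [   4  215   63   59 2491] [501.6 267.9] [52.9 70.7] 84.3 0.0701
amber [345 288  25  23 405] [401.6 -82.5] [25.3 25.2] 22.5 0.0663
```

```bash
python3 -m crank '[{"dp":[0,0.6,0]},{"dp":[0,0.95,0]},{"dp":[0,0.95,0]},{"dp":[0,0.95,0]},{"dp":[0,0.95,0]},{"dp":[0,0.95,-0.4]},{"dp":[0,0.95,-0.6]},{"dp":[0,0.95,-0.6]},{"dp":[0,0.95,-0.6]},{"dp":[0,0.95,-0.6]},{"dp":[0,0.7,-0.6]},{"dp":[0,0.4,-0.6]},{"dp":[0,0,-0.2]},{"dp":[0,0,0]}]' || python3 -m crank '[{"dp":[0,0.6,0],"angular":[0,0,0]},{"dp":[0,0.95,0],"angular":[0,0,0]},{"dp":[0,0.95,0],"angular":[0,0,0]},{"dp":[0,0.95,0],"angular":[0,0,0]},{"dp":[0,0.95,0],"angular":[0,0,0]},{"dp":[0,0.95,-0.4],"angular":[0,0,0]},{"dp":[0,0.95,-0.6],"angular":[0,0,0]},{"dp":[0,0.95,-0.6],"angular":[0,0,0]},{"dp":[0,0.95,-0.6],"angular":[0,0,0]},{"dp":[0,0.95,-0.6],"angular":[0,0,0]},{"dp":[0,0.7,-0.6],"angular":[0,0,0]},{"dp":[0,0.4,-0.6],"angular":[0,0,0]},{"dp":[0,0,-0.2],"angular":[0,0,0]},{"dp":[0,0,0],"angular":[0,0,0]}]'
python3 - <<'E'
from h import *
print(sense()['tcp_pos'])
s=wsnap('w2');P=cloud(s)
hsv=cv2.cvtColor(s['image'],cv2.COLOR_BGR2HSV).astype(int);H,S=hsv[...,0],hsv[...,1];z=P[...,2]
m=(H>8)&(H<25)&(S>130)&(z>.055)&(z<.09)
n,l,st,c=cv2.connectedComponentsWithStats(m.astype(np.uint8))
for i in range(1,n):
  if st[i,4]>300:
    q=P[l==i];r=cv2.minAreaRect((q[:,:2]*1000).astype(np.float32));print(st[i],r,np.percentile(q[:,2],[2,50,98]))
im=s['image'].copy()
T=np.linalg.inv(s['pose']);K=s['mtx']
tip=np.r_[sense()['tcp_pos']-[0,0,.017],1];c=T@tip;u=K@c[:3]/c[2];print('tip px',u)
cv2.imwrite('pics/w2.png',im)
E
```

```text
t: 3.55
tcp_pos: [0.525, 0.2585, 0.1595]
tool_rot: [0.999, -0.05, -0.001, 0.001]
force: [-0.7, 0.4, -0.4]
finger_gap: -0.0
gripper_force: 0.0
[0.52502819 0.25845019 0.15953143]
[ 278  217   61   84 4161] ((503.5702209472656, 264.7364196777344), (44.674739837646484, 65.95673370361328), 85.0622329711914) [0.05976594 0.07159909 0.0782408 ]
tip px [313.2430818  272.31800452   1.        ]validation failed for argument at $[0]...
```

View pics/w2.png

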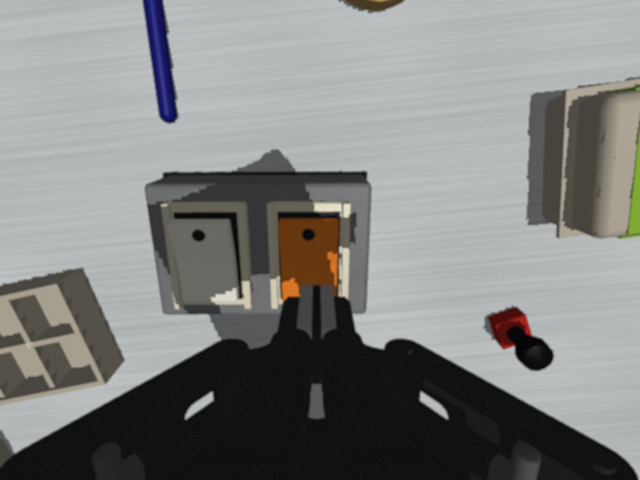

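The wrist view shows the amber rocker spanning (278–340, 217–300), with its dot at (308,235), and the closed fingers just short of it. I'll shift by 2 mm and 4 mm, then descend.

```bash
python3 -m crank '[{"dp":[0.07,0.13,-0.3],"angular":[0,0,0]},{"dp":[0,0,-0.6],"angular":[0,0,0]},{"dp":[0,0,-0.6],"angular":[0,0,0]},{"dp":[0,0,-0.4],"angular":[0,0,0]},{"dp":[0,0,-0.1],"angular":[0,0,0]},{"dp":[0,0,0],"angular":[0,0,0]}]'
python3 -m crank '[{"dp":[0,0,-0.1],"angular":[0,0,0]},{"dp":[0,0,-0.1],"angular":[0,0,0]},{"dp":[0,0,-0.1],"angular":[0,0,0]},{"dp":[0,0,0],"angular":[0,0,0]}]'
```

```text
t: 4.2
tcp_pos: [0.528, 0.2634, 0.1005]
tool_rot: [0.999, -0.05, -0.0, 0.0]
force: [0.6, -0.5, 0.1]
finger_gap: -0.001
gripper_force: 0.0
t: 4.6
tcp_pos: [0.5276, 0.2637, 0.0914]
tool_rot: [0.999, -0.05, -0.0, 0.0]
force: [-0.2, 0.1, -0.3]
finger_gap: 0.002
gripper_force: 0.0
```

```bash
python3 -m crank '[{"dp":[0,0,-0.07],"angular":[0,0,0]},{"dp":[0,0,-0.07],"angular":[0,0,0]},{"dp":[0,0,0],"angular":[0,0,0]}]'
python3 -m crank '[{"dp":[0,0,-0.07],"angular":[0,0,0]},{"dp":[0,0,-0.05],"angular":[0,0,0]},{"dp":[0,0,0],"angular":[0,0,0]}]'
```

```text
t: 4.9
tcp_pos: [0.5276, 0.2636, 0.0871]
tool_rot: [0.999, -0.05, -0.0, 0.0]
force: [0.4, 0.4, 0.2]
finger_gap: 0.002
gripper_force: 0.0
t: 5.2
tcp_pos: [0.5277, 0.2636, 0.0835]
tool_rot: [0.999, -0.05, -0.0, 0.0]
force: [0.5, 0.5, -0.2]
finger_gap: -0.003
gripper_force: 0.0
```

```bash
for i in 1 ; do python3 -m crank '[{"dp":[0,0,-0.1],"angular":[0,0,0]},{"dp":[0,0,0],"angular":[0,0,0]}]'; done
python3 - <<'E'
from h import *
s=wsnap('w3');im=s['image'];P=cloud(s)
for v in range(180,330,12): print(v,P[v,[300,309,316,325]].round(3).tolist())
cv2.imwrite('pics/w3c.png',cv2.resize(im[150:350,200:440],(720,600)))
E
```

```text
t: 5.4
tcp_pos: [0.5276, 0.2636, 0.0804]
tool_rot: [0.999, -0.05, -0.0, 0.0]
force: [0.2, 0.3, -0.2]
finger_gap: -0.0
gripper_force: 0.0
180 [[0.567, 0.269, 0.001], [0.566, 0.263, 0.0], [0.566, 0.258, 0.001], [0.565, 0.252, 0.001]]
192 [[0.56, 0.269, 0.007], [0.56, 0.264, 0.007], [0.559, 0.259, 0.008], [0.559, 0.253, 0.008]]
204 [[0.558, 0.268, 0.033], [0.558, 0.263, 0.034], [0.557, 0.259, 0.033], [0.557, 0.254, 0.034]]
216 [[0.556, 0.268, 0.051], [0.555, 0.263, 0.05], [0.555, 0.26, 0.051], [0.554, 0.255, 0.051]]
228 [[0.549, 0.269, 0.052], [0.548, 0.264, 0.051], [0.548, 0.26, 0.051], [0.548, 0.255, 0.051]]
240 [[0.544, 0.269, 0.056], [0.544, 0.264, 0.057], [0.543, 0.261, 0.056], [0.543, 0.256, 0.057]]
252 [[0.538, 0.27, 0.059], [0.538, 0.265, 0.06], [0.538, 0.261, 0.06], [0.537, 0.257, 0.059]]
264 [[0.537, 0.269, 0.072], [0.536, 0.265, 0.071], [0.536, 0.261, 0.072], [0.535, 0.257, 0.072]]
276 [[0.532, 0.27, 0.076], [0.532, 0.265, 0.077], [0.532, 0.262, 0.078], [0.532, 0.258, 0.078]]
288 [[0.526, 0.27, 0.076], [0.538, 0.264, 0.103], [0.537, 0.261, 0.102], [0.537, 0.258, 0.103]]
300 [[0.538, 0.267, 0.112], [0.538, 0.264, 0.114], [0.538, 0.261, 0.114], [0.537, 0.258, 0.113]]
312 [[0.538, 0.267, 0.122], [0.538, 0.264, 0.122], [0.538, 0.261, 0.123], [0.538, 0.258, 0.123]]
324 [[0.538, 0.267, 0.13], [0.538, 0.264, 0.131], [0.538, 0.261, 0.131], [0.538, 0.258, 0.131]]
```

View pics/w3c.png

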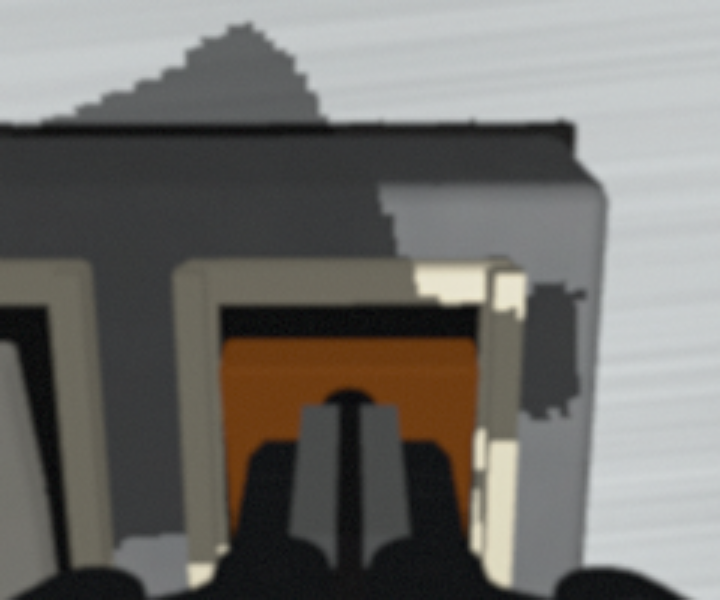

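The crop shows the fingertips at about crop (350,405), still clear of the rocker. The rocker face reads 0.077 m high and the tips about 0.098 m, so the tips are shorter than stated. I'll keep descending, guided by force.

```bash
python3 -m crank '[{"dp":[0,0,-0.1],"angular":[0,0,0]},{"dp":[0,0,-0.1],"angular":[0,0,0]},{"dp":[0,0,0],"angular":[0,0,0]}]' | grep -E "tcp|force"
python3 -m crank '[{"dp":[0,0,-0.1],"angular":[0,0,0]},{"dp":[0,0,-0.1],"angular":[0,0,0]},{"dp":[0,0,0],"angular":[0,0,0]}]'| grep -E "tcp|force"
python3 - <<'E'
from h import *
s=wsnap('w4');P=cloud(s)
for v in range(250,330,5): print(v,P[v,[303,309,327]].round(3).tolist())
E
```

```text
tcp_pos: [0.5274, 0.2636, 0.0743]
force: [0.2, -0.5, 0.0]
gripper_force: 0.0
tcp_pos: [0.5275, 0.2636, 0.0683]
force: [-0.1, 0.1, 0.1]
gripper_force: 0.0
250 [[0.542, 0.267, 0.056], [0.542, 0.264, 0.057], [0.542, 0.255, 0.057]]
255 [[0.54, 0.268, 0.056], [0.54, 0.265, 0.057], [0.539, 0.256, 0.058]]
260 [[0.538, 0.268, 0.058], [0.538, 0.265, 0.059], [0.537, 0.256, 0.059]]
265 [[0.535, 0.268, 0.059], [0.535, 0.265, 0.059], [0.535, 0.256, 0.06]]
270 [[0.533, 0.268, 0.059], [0.532, 0.265, 0.058], [0.532, 0.256, 0.06]]
275 [[0.536, 0.267, 0.072], [0.536, 0.265, 0.072], [0.535, 0.256, 0.072]]
280 [[0.535, 0.267, 0.075], [0.535, 0.265, 0.076], [0.534, 0.257, 0.076]]
285 [[0.538, 0.267, 0.088], [0.538, 0.264, 0.088], [0.538, 0.257, 0.089]]
290 [[0.538, 0.267, 0.092], [0.538, 0.264, 0.092], [0.537, 0.257, 0.092]]
295 [[0.538, 0.266, 0.097], [0.538, 0.264, 0.096], [0.537, 0.257, 0.097]]
300 [[0.538, 0.266, 0.101], [0.538, 0.264, 0.1], [0.537, 0.257, 0.101]]
305 [[0.538, 0.266, 0.105], [0.537, 0.264, 0.104], [0.537, 0.257, 0.105]]
310 [[0.538, 0.266, 0.109], [0.538, 0.264, 0.108], [0.538, 0.257, 0.109]]
315 [[0.538, 0.266, 0.113], [0.538, 0.264, 0.112], [0.537, 0.257, 0.112]]
320 [[0.538, 0.266, 0.115], [0.538, 0.264, 0.116], [0.538, 0.258, 0.116]]
325 [[0.538, 0.266, 0.119], [0.538, 0.264, 0.119], [0.537, 0.258, 0.119]]
```

The tips sit about 17 mm behind the TCP. That puts contact at TCP ≈ 0.059 and full travel at ≈ 0.050.

```bash
for k in 1; do python3 -m crank '[{"dp":[0,0,-0.1],"angular":[0,0,0]},{"dp":[0,0,-0.1],"angular":[0,0,0]},{"dp":[0,0,0],"angular":[0,0,0]}]' | grep -E "tcp|force:"
python3 -m crank '[{"dp":[0,0,-0.1],"angular":[0,0,0]},{"dp":[0,0,0],"angular":[0,0,0]}]'| grep -E "tcp|force:"
python3 -m crank '[{"dp":[0,0,-0.1],"angular":[0,0,0]},{"dp":[0,0,0],"angular":[0,0,0]}]'| grep -E "tcp|force:"; done
```

```text
tcp_pos: [0.5281, 0.2637, 0.0626]
force: [0.2, -0.0, 0.4]
gripper_force: 0.0
tcp_pos: [0.5283, 0.2637, 0.0598]
force: [0.2, 1.0, 0.5]
gripper_force: 0.3
tcp_pos: [0.5278, 0.2637, 0.0566]
force: [0.4, -0.6, 0.7]
gripper_force: 0.3
```

```bash
python3 -m crank '[{"dp":[0,0,-0.1],"angular":[0,0,0]},{"dp":[0,0,0],"angular":[0,0,0]}]' | grep -E "tcp|force:"
python3 -m crank '[{"dp":[0,0,-0.07],"angular":[0,0,0]},{"dp":[0,0,0],"angular":[0,0,0]}]'| grep -E "tcp|force:"
python3 -m crank '[{"dp":[0,0,-0.03],"angular":[0,0,0]},{"dp":[0,0,0],"angular":[0,0,0]}]'| grep -E "tcp|force:"
python3 - <<'E'
from h import *
s=wsnap('w5');P=cloud(s)
for v in range(245,300,5): print(v,P[v,[303,309,327]].round(3).tolist())
E
```

```text
tcp_pos: [0.5282, 0.2638, 0.0539]
force: [1.5, -0.3, 1.7]
gripper_force: 0.8
tcp_pos: [0.5283, 0.2637, 0.0534]
force: [-1.4, -1.5, 12.7]
gripper_force: 6.1
tcp_pos: [0.5283, 0.2638, 0.0533]
force: [-0.9, -2.2, 16.5]
gripper_force: 8.3
245 [[0.549, 0.266, 0.051], [0.549, 0.264, 0.051], [0.548, 0.255, 0.051]]
250 [[0.547, 0.267, 0.052], [0.547, 0.264, 0.053], [0.546, 0.256, 0.051]]
255 [[0.545, 0.267, 0.053], [0.545, 0.264, 0.053], [0.544, 0.256, 0.053]]
260 [[0.544, 0.267, 0.057], [0.544, 0.264, 0.058], [0.543, 0.256, 0.056]]
265 [[0.541, 0.267, 0.056], [0.541, 0.264, 0.057], [0.54, 0.256, 0.056]]
270 [[0.539, 0.267, 0.057], [0.539, 0.265, 0.057], [0.538, 0.256, 0.057]]
275 [[0.538, 0.267, 0.059], [0.537, 0.265, 0.059], [0.537, 0.257, 0.059]]
280 [[0.537, 0.267, 0.062], [0.536, 0.265, 0.062], [0.535, 0.257, 0.062]]
285 [[0.539, 0.267, 0.073], [0.539, 0.264, 0.073], [0.537, 0.257, 0.072]]
290 [[0.539, 0.267, 0.078], [0.539, 0.264, 0.079], [0.538, 0.257, 0.078]]
295 [[0.539, 0.267, 0.082], [0.538, 0.264, 0.081], [0.538, 0.257, 0.082]]
```

Force jumped to 16 N, and the far end dropped from 72 to 62 mm, so the rocker is at its stop. I'll lift, check, and travel to the blue key.

```bash
python3 -m crank '[{"dp":[0,0,0.3],"angular":[0,0,0]},{"dp":[0,0,0.8],"angular":[0,0,0]},{"dp":[0,0,0.9],"angular":[0,0,0]},{"dp":[0,0,0.9],"angular":[0,0,0]},{"dp":[0,0,0.9],"angular":[0,0,0]},{"dp":[0,0,0.9],"angular":[0,0,0]},{"dp":[0,0,0.9],"angular":[0,0,0]},{"dp":[0,0,0],"angular":[0,0,0]}]' | grep -E "tcp|force:"
python3 - <<'E'
from h import *
s=wsnap('w6');P=cloud(s);hsv=cv2.cvtColor(s['image'],cv2.COLOR_BGR2HSV).astype(int);H,S,V=cv2.split(hsv.astype(np.uint8));z=P[...,2]
m=(H>8)&(H<25)&(S>130)&(z>.05)&(z<.09)
q=P[m];d=(q[:,:2]-[.5036,.2655])@[.995,-.1]
for a in range(-30,31,10):
  w=abs(d*1000-a)<4; print(a,w.sum(),np.median(q[w,2]).round(4) if w.any() else '')
E
python3 -m crank '[{"dp":[-0.1,-0.6,0],"angular":[0,0,0]},{"dp":[-0.13,-0.95,0],"angular":[0,0,0]},{"dp":[-0.13,-0.95,0],"angular":[0,0,0]},{"dp":[-0.13,-0.95,0],"angular":[0,0,0]},{"dp":[-0.13,-0.95,0],"angular":[0,0,0]},{"dp":[-0.13,-0.95,0],"angular":[0,0,0]},{"dp":[-0.13,-0.95,0],"angular":[0,0,0]},{"dp":[-0.13,-0.95,0],"angular":[0,0,0]},{"dp":[-0.13,-0.95,0],"angular":[0,0,0]},{"dp":[-0.13,-0.95,0],"angular":[0,0,0]},{"dp":[-0.13,-0.95,0],"angular":[0,0,0]},{"dp":[-0.13,-0.95,0],"angular":[0,0,0]},{"dp":[-0.13,-0.95,0],"angular":[0,0,0]},{"dp":[-0.13,-0.95,0],"angular":[0,0,0]},{"dp":[-0.13,-0.95,0],"angular":[0,0,0]},{"dp":[-0.13,-0.95,0],"angular":[0,0,0]},{"dp":[-0.13,-0.95,0],"angular":[0,0,0]},{"dp":[-0.13,-0.95,0],"angular":[0,0,0]},{"dp":[-0.13,-0.95,0],"angular":[0,0,0]},{"dp":[-0.1,-0.95,0],"angular":[0,0,0]}]'| grep -E "t:|tcp|force:"
```

```text
tcp_pos: [0.5295, 0.2645, 0.2223]
force: [1.1, 0.2, 0.6]
gripper_force: 0.0
-30 280 0.0781
-20 433 0.0757
-10 429 0.0727
0 428 0.0701
10 409 0.069
20 404 0.0682
30 421 0.0671
t: 10.3
tcp_pos: [0.449, -0.2961, 0.2167]
tool_rot: [0.999, -0.051, -0.002, -0.002]
force: [1.1, 0.5, 0.4]
gripper_force: 0.0
```

The rocker is on: its far point reads 68 mm and its near end is raised to 78 mm. Continuing to the key.

```bash
python3 -m crank '[{"dp":[0,-0.8,-0.3],"angular":[0,0,0]},{"dp":[0,-0.7,-0.7],"angular":[0,0,0]},{"dp":[0,-0.1,-0.7],"angular":[0,0,0]},{"dp":[0,0,-0.3],"angular":[0,0,0]},{"dp":[0,0,0],"angular":[0,0,0]}]'| grep -E "t:|tcp|force:"
python3 - <<'E'
from h import *
s=wsnap('w7');P=cloud(s);hsv=cv2.cvtColor(s['image'],cv2.COLOR_BGR2HSV).astype(int);H,S=hsv[...,0],hsv[...,1];z=P[...,2]
for k,m in dict(blue=(H>105)&(H<130)&(S>120),green=(H>60)&(H<90)&(S>100),red=((H<8)|(H>170))&(S>120)).items():
  m=m&(z>.072)&(z<.083)
  n,l,st,_=cv2.connectedComponentsWithStats(m.astype(np.uint8))
  for i in range(1,n):
    if st[i,4]>200:
      q=P[l==i];c,r=cv2.minEnclosingCircle((q[:,:2]*1000).astype(np.float32));print(k,st[i],np.round(c,1),round(r,1),np.median(q[:,2]).round(4), q[:,:2].min(0),q[:,:2].max(0))
print(sense()['tcp_pos'])
cv2.imwrite('pics/w7s.png',s['image'])
E
```

```text
t: 10.8
tcp_pos: [0.4492, -0.342, 0.1561]
tool_rot: [0.999, -0.05, -0.003, -0.003]
force: [0.4, -0.0, -0.7]
gripper_force: 0.0
blue [ 302  220   48   48 1801] [ 442.1 -348.7] 16.8 0.0779 [ 0.42556186 -0.36527207] [ 0.45862205 -0.33213795]
green [ 109  210   53   48 1915] [ 462.5 -218.8] 17.1 0.0778 [ 0.44611427 -0.23590166] [ 0.47924219 -0.20187821]
red [ 206  215   50   49 1838] [ 452.1 -283.6] 17.1 0.0779 [ 0.43524866 -0.30065541] [ 0.46877722 -0.26704808]
[ 0.45027703 -0.34262008  0.15746028]
```

View pics/w7s.png

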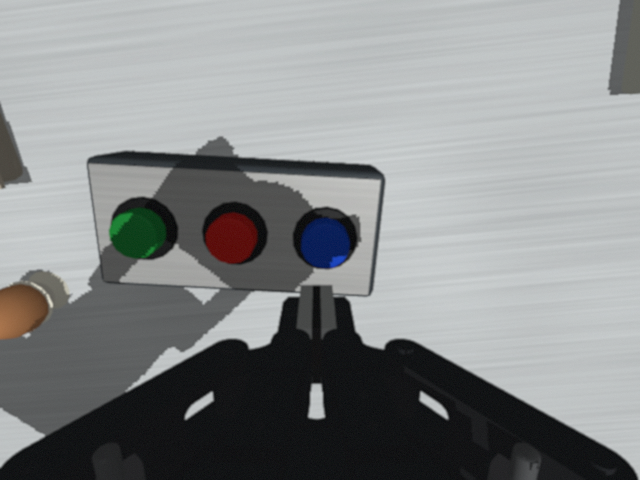

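The wrist view shows green (138,232), red (233,237) and blue (325,243), all at equal height with a radius of 17 mm. The blue key is at (0.442, -0.348), so I'll press it.

```bash
python3 -m crank '[{"dp":[-0.15,-0.1,-0.3],"angular":[0,0,0]},{"dp":[-0.1,-0.1,-0.7],"angular":[0,0,0]},{"dp":[0,0,-0.8],"angular":[0,0,0]},{"dp":[0,0,-0.8],"angular":[0,0,0]},{"dp":[0,0,-0.4],"angular":[0,0,0]},{"dp":[0,0,0],"angular":[0,0,0]}]'| grep -E "tcp|force:"
python3 -m crank '[{"dp":[0,0,-0.1],"angular":[0,0,0]},{"dp":[0,0,-0.1],"angular":[0,0,0]},{"dp":[0,0,-0.1],"angular":[0,0,0]},{"dp":[0,0,0],"angular":[0,0,0]}]'| grep -E "tcp|force:"
python3 -m crank '[{"dp":[0,0,-0.1],"angular":[0,0,0]},{"dp":[0,0,0],"angular":[0,0,0]}]'| grep -E "tcp|force:"
python3 -m crank '[{"dp":[0,0,-0.07],"angular":[0,0,0]},{"dp":[0,0,0],"angular":[0,0,0]}]'| grep -E "tcp|force:"
```

```text
tcp_pos: [0.4434, -0.3489, 0.0677]
force: [0.8, 0.2, 0.2]
gripper_force: 0.0
tcp_pos: [0.4447, -0.3504, 0.0604]
force: [0.7, -0.8, 2.1]
gripper_force: 0.6
tcp_pos: [0.4446, -0.3503, 0.057]
force: [-0.1, -0.6, 1.3]
gripper_force: 0.6
tcp_pos: [0.4446, -0.3504, 0.0554]
force: [0.2, -0.4, 6.4]
gripper_force: 2.8
```

```bash
python3 -m crank '[{"dp":[0,0,-0.05],"angular":[0,0,0]},{"dp":[0,0,0],"angular":[0,0,0]}]'| grep -E "tcp|force:"
python3 -m crank '[{"dp":[0,0,-0.05],"angular":[0,0,0]},{"dp":[0,0,0],"angular":[0,0,0]}]'| grep -E "tcp|force:"
```

```text
tcp_pos: [0.4447, -0.3504, 0.0552]
force: [-1.6, 1.7, 16.1]
gripper_force: 7.5
tcp_pos: [0.4447, -0.3505, 0.0551]
force: [-2.1, 2.9, 24.2]
gripper_force: 12.1
```

```bash
python3 -m crank '[{"dp":[0,0,0.2],"angular":[0,0,0]},{"dp":[0,0,0.8],"angular":[0,0,0]},{"dp":[0,0,0.9],"angular":[0,0,0]},{"dp":[0,0,0.9],"angular":[0,0,0]},{"dp":[0,0,0.8],"angular":[0,0,0]},{"dp":[0,0,0],"angular":[0,0,0]}]'| grep -E "tcp|force:"
python3 - <<'E'
from h import *
s=wsnap('w8');P=cloud(s);hsv=cv2.cvtColor(s['image'],cv2.COLOR_BGR2HSV).astype(int);H,S=hsv[...,0],hsv[...,1];z=P[...,2]
for k,m in dict(blue=(H>105)&(H<130)&(S>120),green=(H>60)&(H<90)&(S>100),red=((H<8)|(H>170))&(S>120)).items():
  m=m&(z>.06)&(z<.083)
  n,l,st,_=cv2.connectedComponentsWithStats(m.astype(np.uint8))
  for i in range(1,n):
    if st[i,4]>200:
      q=P[l==i];print(k,np.median(q,0).round(4))
E
```

```text
tcp_pos: [0.4453, -0.3511, 0.1624]
force: [-0.0, -1.1, -0.7]
gripper_force: 0.0
blue [ 0.4425 -0.3482  0.0698]
green [ 0.4638 -0.222   0.0776]
red [ 0.4539 -0.2853  0.0778]
```

The blue key is fully in (69.8 mm, down 8 mm) and the others are unchanged. Now the stamp.

```bash
python3 -m crank '[{"dp":[0,0,0.8],"angular":[0,0,0]},{"dp":[0,0.3,0.9],"angular":[0,0,0]},{"dp":[0.2,0.8,0.8],"angular":[0,0,0]},{"dp":[0.3,0.9,0],"angular":[0,0,0]},{"dp":[0.3,0.9,0],"angular":[0,0,0]},{"dp":[0.3,0.9,0],"angular":[0,0,0]},{"dp":[0.3,0.9,0],"angular":[0,0,0]},{"dp":[0.3,0.9,0],"angular":[0,0,0]},{"dp":[0.3,0.9,0],"angular":[0,0,0]},{"dp":[0.3,0.9,0],"angular":[0,0,0]},{"dp":[0.3,0.9,0],"angular":[0,0,0]},{"dp":[0.3,0.9,0],"angular":[0,0,0]},{"dp":[0.3,0.9,0],"angular":[0,0,0]},{"dp":[0.3,0.9,0],"angular":[0,0,0]},{"dp":[0,0.3,0],"angular":[0,0,0]},{"dp":[0,0,0],"angular":[0,0,0]}]'| grep -E "t:|tcp|force:"
python3 - <<'E'
from h import *
print(sense()['tcp_pos'])
s=wsnap('w9');P=cloud(s)
hsv=cv2.cvtColor(s['image'],cv2.COLOR_BGR2HSV).astype(int);H,S=hsv[...,0],hsv[...,1];z=P[...,2]
m=((H<8)|(H>170))&(S>100)&(z>.158)&(z<.172)
n,l,st,_=cv2.connectedComponentsWithStats(m.astype(np.uint8))
for i in range(1,n):
  if st[i,4]>150:
    q=P[l==i];r=cv2.minAreaRect((q[:,:2]*1000).astype(np.float32));print(st[i],r,np.median(q[:,2]))
E
```

```text
t: 14.9
tcp_pos: [0.5478, -0.0096, 0.233]
tool_rot: [0.999, -0.049, -0.002, -0.0]
force: [-0.9, 0.2, -0.1]
gripper_force: 0.0
[ 0.54783263 -0.00960852  0.23304279]
[ 284  186   85   99 6057] ((548.090576171875, -18.43272590637207), (62.725563049316406, 45.15150833129883), 8.96315860748291) 0.1648696725017182
```

View pics/w9.png

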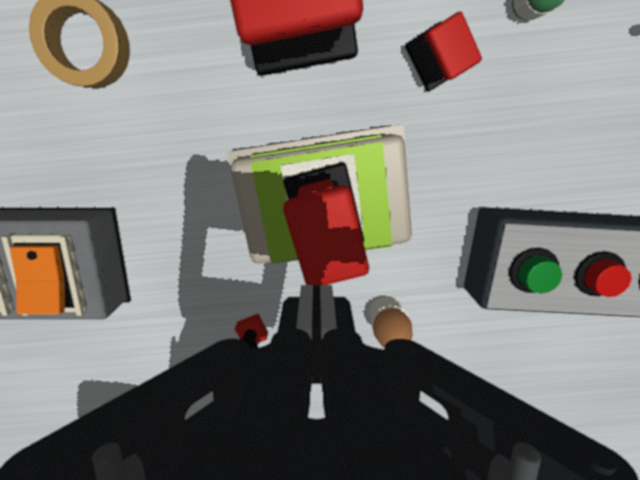

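The wrist view shows the stamp head at (284–369, 186–285), centred at (0.548, -0.018), and the fingertips at (317,287). Moving over by 9 mm and descending.

```bash
python3 -m crank '[{"dp":[0,-0.15,-0.3],"angular":[0,0,0]},{"dp":[0,-0.15,-0.7],"angular":[0,0,0]},{"dp":[0,0,-0.8],"angular":[0,0,0]},{"dp":[0,0,-0.6],"angular":[0,0,0]},{"dp":[0,0,0],"angular":[0,0,0]}]'| grep -E "tcp|force:"
python3 -m crank '[{"dp":[0,0,-0.1],"angular":[0,0,0]},{"dp":[0,0,-0.1],"angular":[0,0,0]},{"dp":[0,0,-0.1],"angular":[0,0,0]},{"dp":[0,0,0],"angular":[0,0,0]}]'| grep -E "tcp|force:"
python3 -m crank '[{"dp":[0,0,-0.1],"angular":[0,0,0]},{"dp":[0,0,-0.1],"angular":[0,0,0]},{"dp":[0,0,0],"angular":[0,0,0]}]'| grep -E "tcp|force:"
```

```text
tcp_pos: [0.5465, -0.021, 0.1597]
force: [-0.5, 0.3, -0.2]
gripper_force: 0.0
tcp_pos: [0.5492, -0.0199, 0.1539]
force: [-0.2, 0.3, -0.2]
gripper_force: 0.0
tcp_pos: [0.5496, -0.0198, 0.148]
force: [0.4, 1.2, 2.5]
gripper_force: 1.6
```

Contact at about 0.148. The full-down position is about 0.134.

```bash
python3 -m crank '[{"dp":[0,0,-0.1],"angular":[0,0,0]},{"dp":[0,0,-0.1],"angular":[0,0,0]},{"dp":[0,0,-0.1],"angular":[0,0,0]},{"dp":[0,0,0],"angular":[0,0,0]}]'| grep -E "tcp|force:"
python3 -m crank '[{"dp":[0,0,-0.1],"angular":[0,0,0]},{"dp":[0,0,-0.05],"angular":[0,0,0]},{"dp":[0,0,0],"angular":[0,0,0]}]'| grep -E "tcp|force:"
```

```text
tcp_pos: [0.5496, -0.0198, 0.1387]
force: [-0.4, -0.1, 5.7]
gripper_force: 3.0
tcp_pos: [0.5497, -0.0199, 0.1362]
force: [-2.5, 0.0, 16.2]
gripper_force: 8.3
```

```bash
python3 -m crank '[{"dp":[0,0,-0.04],"angular":[0,0,0]},{"dp":[0,0,0],"angular":[0,0,0]},{"dp":[0,0,0],"angular":[0,0,0]},{"dp":[0,0,0],"angular":[0,0,0]}]'| grep -E "tcp|force:"
python3 -m crank '[{"dp":[0,0,0.1],"angular":[0,0,0]},{"dp":[0,0,0.1],"angular":[0,0,0]},{"dp":[0,0,0.15],"angular":[0,0,0]},{"dp":[0,0,0.2],"angular":[0,0,0]},{"dp":[0,0,0.2],"angular":[0,0,0]},{"dp":[0,0,0.6],"angular":[0,0,0]},{"dp":[0,0,0.8],"angular":[0,0,0]},{"dp":[0,0,0.8],"angular":[0,0,0]},{"dp":[0,0,0.5],"angular":[0,0,0]},{"dp":[0,0,0],"angular":[0,0,0]}]'| grep -E "t:|tcp|force:"
python3 - <<'E'
from h import *
s=wsnap('w10');P=cloud(s)
hsv=cv2.cvtColor(s['image'],cv2.COLOR_BGR2HSV).astype(int);H,S=hsv[...,0],hsv[...,1];z=P[...,2]
m=((H<8)|(H>170))&(S>100)&(z>.14)&(z<.172)
n,l,st,_=cv2.connectedComponentsWithStats(m.astype(np.uint8))
for i in range(1,n):
  if st[i,4]>150:
    q=P[l==i];print(st[i],cv2.minAreaRect((q[q[:,2]>.158][:,:2]*1000).astype(np.float32)) if (q[:,2]>.158).any() else '',np.median(q[:,2]))
E
```

```text
tcp_pos: [0.5497, -0.0199, 0.1362]
force: [-4.3, 0.6, 23.2]
gripper_force: 11.6
t: 18.25
tcp_pos: [0.55, -0.02, 0.2381]
tool_rot: [0.999, -0.05, 0.002, 0.0]
force: [1.0, -1.0, -0.4]
gripper_force: 0.0
[ 270  188   83  101 5958] ((548.0723266601562, -18.44074058532715), (62.913841247558594, 45.79833984375), 8.888494491577148) 0.16481264124530692
```

View pics/w10.png

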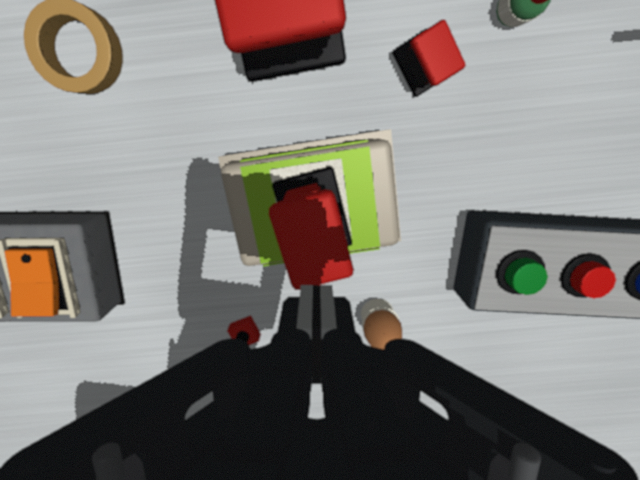

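The stamp at (270–353, 188–289) has sprung back up to 164.8 mm and hasn't shifted (548.1, -18.4). The bystanders in view are undisturbed, and the robot touches nothing.

```bash
python3 -c "
from station import order
print(order.sign_off())"
```

```text
the job is handed in; nothing more can be done
None
```

The job is done and handed in after about 18 of the 58 s: amber rocker on, blue key fully in, then the stamp pressed to its stop and sprung back up without shifting; the white rocker was not touched, and the other two keys and the bystanders in view stayed as they were.

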